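# Set brazing tweezers to the gauge and hold

### The job

Take the aluminium gauge with the two red lines out of its wooden block and slide it upright, fully home, into the slot of the tweezer stand, then let go of it. Then squeeze the stand's sprung tweezers by their orange finger pads until the tips are as far apart as the red lines (20 mm between line centres), never pinching them nearly shut, and finish still holding that gap steady so that I can lock the stop screw. Leave the other gauge, the steel offcut and the jar alone.

Things in the scene. Friction and masses are not known exactly. Their poses are not given: they have to be found in the camera images.
- stand: tweezer stand, bolted down: grey base plate 220 x 84 x 10 mm; origin at the centre of its underside. Its x axis runs along the tweezers: the green slotted block is centred 85 mm towards -x, the grey heel post 89 mm towards +x (36 x 46 mm, top 62 mm up). y runs across the tweezers (the way to squeeze and the long way of the slot), z up
- slot_mouth (a point): centre of the slot's mouth in the green block (32 x 74 mm, top 43 mm above the bench; stand's x = -85), 42 mm above the bench; axes as the stand's. The slot is 53 mm along y, 10 along x, floor 15 mm above the bench; above 34 mm its lips slope outwards by 4 mm a side to lead the gauge in. With the gauge home its underside is 15 mm, its centre 55 and its top 95 mm above the bench
- squeeze_mid (a point): point midway between the two orange finger pads, 55 mm above the bench (stand's x = 0, y = 0); axes as the stand's. Squeeze here along y. Each pad has an upright round rib, 12 mm diameter, 43 to 67 mm above the bench; over the outsides of the ribs it is 47 mm when open and about 30 mm at the marked gap. 39 mm of free space lies between the arms and the base plate
- jaw_l (a joint): the left arm of the sprung tweezers (on the stand's +y side): a steel strip with a orange finger pad. Hinge angle in rad: 0 = sprung fully open, grows as it is squeezed inwards, stop at 0.155. Each arm turns on its own and its spring pushes outwards; pressed at its orange pad it takes 2 N to start and 6 N at the marked gap. Tip gap in mm = 50 - 155 x (angle of left arm + angle of right arm); both at 0.097 gives the marked 20 mm
- jaw_r (a joint): the right arm of the sprung tweezers (on the stand's -y side): a steel strip with a orange finger pad. Hinge angle in rad: 0 = sprung fully open, grows as it is squeezed inwards, stop at 0.155. Each arm turns on its own and its spring pushes outwards; pressed at its orange pad it takes 2 N to start and 6 N at the marked gap. Tip gap in mm = 50 - 155 x (angle of left arm + angle of right arm); both at 0.097 gives the marked 20 mm
- tip_l (a point): end of the left arm, centre of its tip (3 mm wide), 55 mm above the bench, at the stand's x = -70; 25 mm from the centre line when open; the hinge is 155 mm behind it, the orange pad 85 mm from the hinge
- tip_r (a point): the same for the right arm; the tip gap is the distance between tip_l and tip_r: 50 mm open, 20 mm at the red lines
- gauge_mid (a point): centre of the gauge, a bare aluminium plate 50 mm wide (its y), 8 thick (x), 80 tall (z), 67 to 133 g, foot slightly tapered; two red lines 20 mm apart between centres run up both faces and over the top. It stands in a wooden block, underside 6 mm above the bench, 16 mm deep in a loose slot. Either way round will do. Grip it across its width near the top, so that the fingers pass over the tweezers
- other_mid (a point): centre of the other gauge, same size, dark steel with two yellow lines, in another wooden block (each block 40 x 74 x 22 mm): leave it
- offcut: steel rod offcut standing on end, 28 mm diameter, 55 mm tall, origin at the underside: leave it
- jar_mid (a point): centre of an amber jar with a black lid, 60 mm diameter, 80 mm tall: leave it
Things that resemble listed ones, but are neither listed nor needed, are in the scene too. What is shaped like the part that bears gauge_mid but green is not meant.

How it is judged (in metres and radians):
On the way, in this order (a step that is already met when the one before it is completed fails the run):
1. the red-lined gauge stands fully home in the stand's slot and has been let go (x of gauge_mid in the frame of stand between -0.088 and -0.082 m and y of gauge_mid in the frame of stand between -0.004 and 0.004 m and z of gauge_mid in the frame of stand between 0.05 and 0.0585 m and angle between the z axis of gauge_mid and the z axis of stand, either way round below 0.09 rad and contact force between the fingers and gauge below 0.1 N), for 0.3 s.
2. the fingers squeeze both tweezer arms and hold the tip gap at the marked 20 mm (distance between tip_l and tip_r between 0.0165 and 0.0235 m and contact force between the fingers and jaw_l above 1 N and contact force between the fingers and jaw_r above 1 N and velocity of joint jaw_l between -0.03 and 0.03 rad/s and velocity of joint jaw_r between -0.03 and 0.03 rad/s), for 1 s.
At the end, for the whole second after the job is handed in: The robot is still squeezing both arms (over 1 N on each) with the tip gap steady at 20 mm, within 3.5 mm, arms still to 0.03 rad/s; the red-lined gauge stands untouched and upright in the slot, within 3.5 mm of fully home and 3 mm of its middle (4 mm along the slot) (all of step 1 and all of step 2); the arm keeps its last pose, push and grip.
It fails at once if the tweezer tips are pinched nearly shut (gap under 8 mm) (distance between tip_l and tip_r below 0.008 m).
It fails at once if the other gauge, the offcut or the jar is moved by more than 20 mm (distance of any of other_mid, offcut, jar_mid from where it was at the start of the episode above 0.02 m).
It also fails if it takes over 58 s, if anything falls off the work surface, if the arm or the gripper's body presses on something with over 40 N, if the wrist force passes 120 N, or if a joint passes its speed limit or range.

### The arm

A 7-joint arm with a two-finger parallel gripper is mounted at the origin on the work surface. World frame = base frame: x ahead of the robot, y to its left, z up, the work surface at z = 0. Lengths are in mm, angles in degrees, forces in N, time in s.
With the tool pointing down it reaches from about 350 to 900 mm from the base axis. Payload 7.2 kg.
Tool frame: the origin (TCP) lies at the centre of the arm's flange, where the gripper is bolted on; the fingertips stand 173 mm ahead of it and the grasp point (between the pads) lies 155 mm ahead of it (r.nose_length is the distance from the TCP to the fingertips, in mm); z points along the fingers, y is the line along which they close (so a half turn about z gives the same grasp; the last joint's range is limited). The gripper opens to 85 mm and grips with 20 to 120 N. Pads are 22 mm wide; open, the fingers measure 114 mm over their backs; the gripper's body (76 mm by 85 mm) begins 54 mm behind the grasp point. The pads swing forward as they close: fully open they stand 13 mm farther back than shut.
Start: joints at [69.718, 23.554, -0.728, 91.456, 0.321, 64.991, -4.71], TCP at [176.189, -599.65, 404.697] pointing down, gripper open.
Joint ranges: [-169.25, 169.25], [-16.82, 113.86], [-84.01, 82.57], [7.8, 145.47], [-59.2, 239.2], [7.22, 106.19], [-163.78, 163.78]. Speed limits (degrees/s): [136.94, 136.94, 172.46, 172.46, 180, 180, 180].

### API

Orientations are given as [roll, pitch, yaw] about the fixed x, y, z axes, in that order (R = Rz(yaw) Ry(pitch) Rx(roll)).
In Python, from rig import r gives the robot as it stands.
- The arm moves only by the tool carry_out, never from a script. Its argument "moves" is a list that holds one entry, the list of rows, each a list of 7 numbers: the shift along the world's x, y, z in m, then the turn, a rotation vector about the world's x, y, z in degrees, then the opening, from 0 (shut) to 1 (fully open). In form: [[[tx, ty, tz, rx, ry, rz, hand], ...]]. A call has exactly 10 rows; each row shifts and turns the commanded pose from where the row before left it; what a row does not reach is not made up. A row lasts 1/10 s, in which the tool goes at most 50 mm and 8.59 degrees, less where a joint would pass 70% of its speed; a pose out of reach is approached as far as the arm can. A call is refused whole if a number of a shift passes 0.05 or a number of a turn 8.59, either way. A call with a gripper value outside its range is refused whole. The fingers move at their own pace and stop on an object; "squeeze" is the grip in N (left out, the last holds). Time passes only in rows, so rows that do not move let the fingers close, or fill a call up. It gives the time, the measured TCP pose, the force, the opening and the grip force at its end, in the units of the state.
- r.sense(): the state, without advancing time (a new reading comes with each control period).
- r.capture(name): name is "scene" or "top" or "wrist"; returns the picture (480x640x3 uint8, blue, green, red); there is no depth.
- r.camera_model(name): a dict with "fx", "fy", "cx", "cy" (pixels), "eye" and "attitude" of the camera in the world; the wrist camera has in their place "mount" (4x4, takes a point from camera to tool coordinates, whose origin is the TCP and whose axes are the flange's). Camera axes: x right, y down, z forward; pixel columns grow to the right and rows downward; lengths in mm; the calibration is good to about 2 mm. The wrist camera is an equidistant fisheye: a pixel r from the principal point sees the ray r / f radians off the axis. A picture is of the moment at which its call begins: read the wrist's pose just before it. camera_model takes no time and is no camera call.
- r.job_done(): hands the job in; it is judged then, once.
Trained networks look in the newest picture that a camera, given by its name, has taken for a name from the list of things; names that differ only in an ending like _2 or _b are one class to them, and where a whole thing is asked for, a point or a joint stands for the part that bears it (a point fixed in the world has none). Each returns a list of dicts, best first, with "score" (0 to 1); they miss things now and then, are a little off and sometimes report something else, mostly with a low value. They report only what shows in the picture. A call takes as long as a camera call. They do not tell look-alikes from the thing itself.
- r.spot_in(query, camera): "centre" ([x, y, z] in mm, in world coordinates, good to about 4 mm: the middle of the surface that is visible of it).
The state is a dict: "t": time; "q": joint angles; "dq": joint speeds; "tau": joint torques, N m; "eef_pos": TCP position; "tcp_rot": TCP orientation; "contact_force": force on the tool from outside, world axes, zero at the start; "moment": the same for the moment, N m; "grip_width": finger opening in mm; "grasp_force": force on a finger pad.
Only numpy, scipy, OpenCV 4.12 (cv2) and the standard library are available. Lean on these libraries where they do the work, as an engineer would, in place of code of your own. Each camera call takes 0.05 s, during which the arm holds its last target. There are 200 camera calls.

## Working session

There is one attempt and no reset: what is moved stays moved. The work goes in short steps, Python scripts to look and compute and a tool call to move; the robot and the scene stay as the last step left them, time stands still between calls to the robot, and variables do not carry over. Pictures are saved under pics/ and viewed, at most 10 in all, crops included, and the job is handed in when it is done.

Besides the shell and the picture viewer there is one more tool, called after "Call:" as a command line: name --argument value ..., lists and objects as JSON in quotes. carry_out: Moves the arm, as the interface text tells. Its arguments: {"type":"object","properties":{"moves":{"type":"array"},"squeeze":{"type":"number"}},"required":["moves"]}

```bash
mkdir -p pics; ls; python3 - <<'E'
from rig import r
import cv2
s=r.sense();print(s['t'],s['eef_pos'],s['tcp_rot'],s['grip_width'])
for c in ['scene','top']:
    cv2.imwrite(f'pics/{c}1.png',r.capture(c)); print(c,r.camera_model(c))
    for q in ['stand','gauge_mid','other_mid','offcut','jar_mid','jaw_l','jaw_r']:
        print(q,[(round(d['score'],2),[round(v) for v in d['centre']]) for d in r.spot_in(q,c)])
E
```

```text
pics
0.0 [ 176.12471789 -599.42967523  403.84178475] [-1.79904829e+02  5.38439827e-03  1.63794698e+01] 85.563959479724
scene {'fx': 467.4351721208116, 'fy': 467.4351721208116, 'cx': 325.5730590356171, 'cy': 232.4237583049076, 'eye': array([1128.43006686,  105.43087712,  649.1731331 ]), 'attitude': array([-134.11715223,    1.06003831,  101.959103  ])}
stand [(0.66, [621, -146, 20])]
gauge_mid [(0.87, [456, 188, 57]), (0.83, [365, 189, 55])]
other_mid [(0.69, [605, 202, 54])]
offcut [(0.63, [502, -339, 38])]
jar_mid [(0.91, [751, 221, 63])]
jaw_l [(0.79, [604, -133, 62]), (0.72, [608, -170, 64])]
jaw_r [(0.79, [604, -133, 62]), (0.72, [608, -170, 64])]
top {'fx': 563.20809631905, 'fy': 563.20809631905, 'cx': 314.5949790036624, 'cy': 241.04260917238753, 'eye': array([ 334.09599841,  -35.22483101, 1297.63068366]), 'attitude': array([-1.70647736e+02, -1.27299965e-01, -8.96264221e+01])}
stand [(0.81, [602, -154, 5])]
gauge_mid [(0.69, [451, 190, 90]), (0.53, [488, 85, 78]), (0.48, [358, 188, 77]), (0.33, [594, -143, 60])]
other_mid [(0.57, [587, 203, 68])]
offcut [(0.67, [487, -334, 53]), (0.22, [598, -154, 6])]
jar_mid [(0.61, [723, 219, 80])]
jaw_l [(0.71, [594, -142, 63]), (0.56, [602, -172, 64])]
jaw_r [(0.71, [594, -142, 63]), (0.56, [602, -172, 64])]
```

View pics/scene1.png

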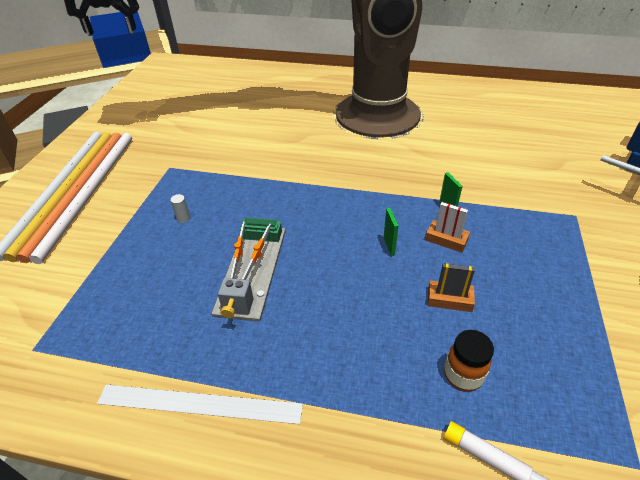

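View pics/top1.png

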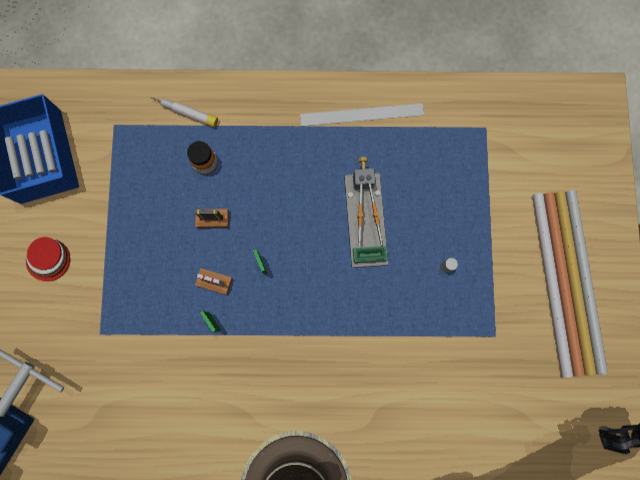

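Scene picture: the red-lined gauge is at scene (452,222) and top (211,280). Things that could be taken for it are the green plates at scene (390,232) and (452,190), and the yellow-lined dark gauge at (457,282). My choice is the bare plate with red lines at (452,222), which I'll check in a crop. The stand's green block is at top (369,254) and its heel at (364,178).

```bash
cat > h.py <<'E'
import numpy as np, cv2
from rig import r
from scipy.spatial.transform import Rotation as Ro
def ray(cam,uv):
    m=r.camera_model(cam); uv=np.atleast_2d(uv).astype(float)
    x=(uv[:,0]-m['cx'])/m['fx']; y=(uv[:,1]-m['cy'])/m['fy']
    if 'mount' in m:
        s=r.sense(); th=np.hypot(x,y); k=np.where(th>1e-9,np.sin(th)/np.maximum(th,1e-9),1)
        d=np.c_[x*k,y*k,np.cos(th)]
        T=np.eye(4);T[:3,:3]=Ro.from_euler('xyz',s['tcp_rot'],degrees=True).as_matrix();T[:3,3]=s['eef_pos']
        M=T@np.array(m['mount']); return M[:3,3],d@M[:3,:3].T
    R=Ro.from_euler('xyz',m['attitude'],degrees=True).as_matrix()
    return np.array(m['eye']),np.c_[x,y,np.ones(len(x))]@R.T
def at_z(cam,uv,z):
    e,d=ray(cam,uv); return (e+d*((z-e[2])/d[:,2])[:,None])[:,:2]
E
python3 - <<'E'
from h import *
t=cv2.imread('pics/top1.png'); s=cv2.imread('pics/scene1.png')
a=cv2.resize(s[165:265,380:500],(600,500),interpolation=2); cv2.imwrite('pics/crop.png',a)
print('gauge top scene/topcam', at_z('top',[[211,280]],86))
hsv=cv2.cvtColor(t,cv2.COLOR_BGR2HSV)
def mask(lo,hi,x0,x1,y0,y1):
    m=cv2.inRange(hsv,lo,hi); k=np.zeros_like(m);k[y0:y1,x0:x1]=m[y0:y1,x0:x1]; return k
def rect(m):
    ys,xs=np.nonzero(m); return len(xs),cv2.minAreaRect(np.c_[xs,ys].astype(np.float32))
g=rect(mask((60,80,30),(90,255,255),340,400,235,280)); print('green',g)
print(at_z('top',[g[1][0]],43), at_z('top',cv2.boxPoints(g[1]),43))
o=mask((5,150,120),(20,255,255),350,390,190,230); n,l,st,c=cv2.connectedComponentsWithStats(o)
for i in range(1,n):
    if st[i,4]>15: print('orange',st[i,4],c[i],at_z('top',[c[i]],67))
w=rect(mask((5,100,60),(18,255,255),190,240,262,300)); print('wood',w,at_z('top',cv2.boxPoints(w[1]),22).round())
E
```

```text
gauge top scene/topcam [[447.04349219 186.0562353 ]]
green (457, ((369.5685119628906, 253.95938110351562), (14.106916427612305, 32.63114929199219), 85.91438293457031))
[[ 512.14167629 -160.52634338]] [[ 525.24651888 -122.83977232]
 [ 531.05295518 -196.27573942]
 [ 499.07986445 -198.08916774]
 [ 493.3228957  -124.95180372]]
orange 66 [360.06060606 214.5       ] [[ 597.53073458 -137.73263897]]
orange 61 [375.40983607 213.85245902] [[ 599.2473421  -172.01926564]]
wood (436, ((213.28501892089844, 281.23089599609375), (33.29562759399414, 17.21214485168457), 16.389541625976562)) [[442. 234.]
 [480. 224.]
 [459. 151.]
 [421. 161.]]
```

View pics/crop.png

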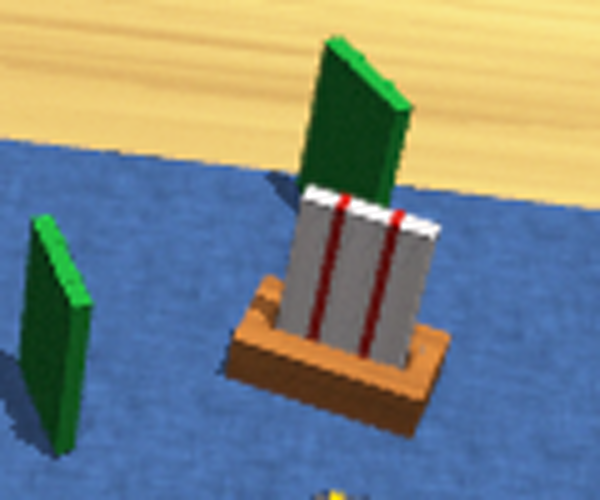

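The crop confirms it: a bare plate with two red lines in a wooden block at about (452,222), with plain green plates beside and behind it. I'm moving above it.

Call:
carry_out --moves '[[[0.014, 0.04, -0.004, 0, 0, -1.7, 1], [0.014, 0.04, -0.004, 0, 0, -1.7, 1], [0.014, 0.04, -0.004, 0, 0, -1.7, 1], [0.014, 0.04, -0.004, 0, 0, -1.7, 1], [0.014, 0.04, -0.004, 0, 0, -1.7, 1], [0.014, 0.04, -0.004, 0, 0, -1.7, 1], [0.014, 0.04, -0.004, 0, 0, -1.7, 1], [0.014, 0.04, -0.004, 0, 0, -1.7, 1], [0.014, 0.04, -0.004, 0, 0, -1.7, 1], [0.014, 0.04, -0.004, 0, 0, -1.7, 1]]]' --squeeze 40

```text
t: 1.8
eef_pos: [316.4, -198.0, 364.9]
tcp_rot: [180.0, -0.1, -0.7]
contact_force: [1.4, -0.5, 0.6]
grip_width: 85.5
grasp_force: 0.0
```

Call:
carry_out --moves '[[[0.014, 0.04, -0.004, 0, 0, -1.7, 1], [0.014, 0.04, -0.004, 0, 0, -1.7, 1], [0.014, 0.04, -0.004, 0, 0, -1.7, 1], [0.014, 0.04, -0.004, 0, 0, -1.7, 1], [0.014, 0.04, -0.004, 0, 0, -1.7, 1], [0.014, 0.04, -0.004, 0, 0, -1.7, 1], [0.014, 0.04, -0.004, 0, 0, -1.7, 1], [0.014, 0.04, -0.004, 0, 0, -1.7, 1], [0.008, 0.031, -0.004, 0, 0, -1.7, 1], [0, 0, 0, 0, 0, 0, 1]]]'

```text
t: 2.8
eef_pos: [436.6, 155.7, 328.7]
tcp_rot: [-179.8, 0.0, -15.7]
contact_force: [-0.6, 0.1, -0.6]
grip_width: 85.3
grasp_force: 0.0
```

```bash
python3 - <<'E'
from h import *
s=r.sense();print(s['t'],s['eef_pos'],s['tcp_rot'],s['contact_force'])
im=r.capture('wrist'); cv2.imwrite('pics/w1.png',im); m=r.camera_model('wrist');print(m)
print([(round(d['score'],2),np.round(d['centre'])) for d in r.spot_in('gauge_mid','wrist')])
E
```

```text
2.8 [436.5634605  155.65626567 328.65786225] [-1.79822188e+02  1.96152541e-02 -1.56582376e+01] [-0.57659163  0.09264341 -0.57631631]
{'fx': 371.64829954431775, 'fy': 371.64829954431775, 'cx': 322.9510392332028, 'cy': 246.44380801444433, 'mount': array([[ 4.82941751e-04, -9.52101883e-01, -3.05780593e-01,
         7.82623578e+01],
       [ 9.99999761e-01,  6.10989385e-04, -3.23050287e-04,
         5.66024765e-01],
       [ 4.94405484e-04, -3.05780364e-01,  9.52101951e-01,
         3.09000941e+01],
       [ 0.00000000e+00,  0.00000000e+00,  0.00000000e+00,
         1.00000000e+00]])}
[(0.95, array([362., 188.,  61.])), (0.86, array([452., 190.,  70.])), (0.82, array([494.,  84.,  79.]))]
```

View pics/w1.png

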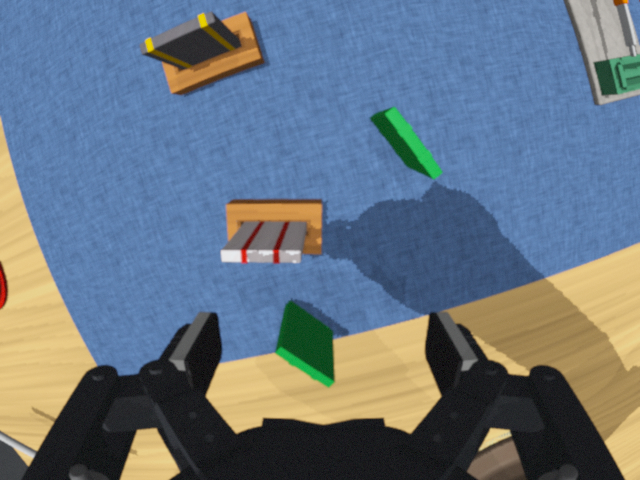

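The wrist picture shows the red-lined gauge's top face from (222,256) to (302,256), with red lines at about (244,256) and (276,256). The gripper still needs to go further towards +x and +y.

```bash
python3 - <<'E'
from h import *
im=cv2.imread('pics/w1.png'); hsv=cv2.cvtColor(im,cv2.COLOR_BGR2HSV)
k=np.zeros(im.shape[:2],np.uint8); k[240:270,210:315]=1
b=(hsv[...,2]>200)&(hsv[...,1]<40)|((hsv[...,2]>170)&(hsv[...,1]>150)&((hsv[...,0]<8)|(hsv[...,0]>172)))
ys,xs=np.nonzero(b&(k>0)); R=cv2.minAreaRect(np.c_[xs,ys].astype(np.float32)); print(R)
P=at_z('wrist',cv2.boxPoints(R),86); c=at_z('wrist',[R[0]],86)[0]; print(P.round(1),c)
for i in range(4):
    d=P[(i+1)%4]-P[i]; print(np.hypot(*d).round(1),np.degrees(np.arctan2(d[1],d[0])).round(1))
w=cv2.inRange(hsv,(5,100,60),(18,255,255)); k[:]=0;k[195:262,220:330]=1
ys,xs=np.nonzero(w*k); R=cv2.minAreaRect(np.c_[xs,ys].astype(np.float32));P=at_z('wrist',cv2.boxPoints(R),22);print(P.round(1))
print(c-r.sense()['eef_pos'][:2])
E
```

```text
((259.5, 256.0), (12.0, 77.0), 90.0)
[[460.5 209.5]
 [447.5 163.5]
 [440.2 165.8]
 [453.1 212.3]] [450.2502115  187.35124318]
47.7 -105.7
7.7 163.0
48.3 74.5
7.9 -21.0
[[482.  214.9]
 [461.5 145.5]
 [421.  157.1]
 [441.4 229.6]]
[14.22639202 35.53413504]
```

Call:
carry_out --moves '[[[0.007, 0.016, 0, 0, 0, 0.2, 1], [0.007, 0.016, 0, 0, 0, 0, 1], [0, 0, 0, 0, 0, 0, 1], [0, 0, -0.02, 0, 0, 0, 1], [0, 0, -0.02, 0, 0, 0, 1], [0, 0, -0.02, 0, 0, 0, 1], [0, 0, -0.02, 0, 0, 0, 1], [0, 0, -0.017, 0, 0, 0, 1], [0, 0, 0, 0, 0, 0, 1], [0, 0, 0, 0, 0, 0, 0.75]]]'

```text
t: 3.9
eef_pos: [450.2, 182.3, 232.1]
tcp_rot: [180.0, 0.0, -15.8]
contact_force: [0.1, -0.3, 0.6]
grip_width: 73.2
grasp_force: 0.0
```

```bash
python3 - <<'E'
from h import *
s=r.sense();print(s['t'],s['eef_pos'],s['tcp_rot'],s['contact_force'])
im=r.capture('wrist'); cv2.imwrite('pics/w2.png',im)
E
```

```text
3.9 [450.16378069 182.27452352 232.05448531] [ 1.79951092e+02  1.21554853e-02 -1.57839707e+01] [ 0.0652501  -0.30925463  0.60144178]
```

View pics/w2.png

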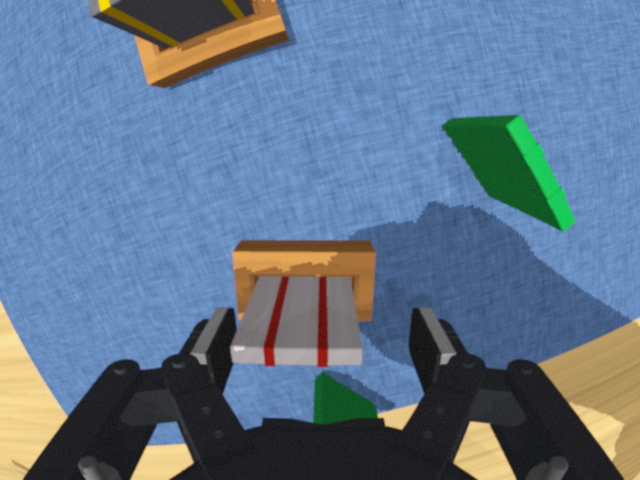

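The gripper stands about 25 px to the right of the gauge: its top is centred near (297,356) and the fingers near (322,340). I'll work out the shift.

```bash
python3 - <<'E'
from h import *
P=at_z('wrist',[[233,347],[361,347],[361,364],[233,364]],86);c=P.mean(0);print(P.round(1),c,c-r.sense()['eef_pos'][:2])
E
```

```text
[[460.9 214.3]
 [448.6 168.1]
 [441.  169.8]
 [453.5 217.4]] [451.00633147 192.41227783] [0.56770068 9.72220152]
```

Call:
carry_out --moves '[[[0, 0.005, 0, 0, 0, 0.2, 0.85], [0, 0.004, 0, 0, 0, 0, 0.85], [0, 0, 0, 0, 0, 0, 0.85], [0, 0, 0, 0, 0, 0, 0.75], [0, 0, 0, 0, 0, 0, 0.65], [0, 0, 0, 0, 0, 0, 0.5], [0, 0, 0, 0, 0, 0, 0.4], [0, 0, 0, 0, 0, 0, 0.4], [0, 0, 0, 0, 0, 0, 0.4], [0, 0, 0, 0, 0, 0, 0.4]]]'

```text
t: 4.95
eef_pos: [450.3, 192.3, 231.9]
tcp_rot: [180.0, -0.0, -15.5]
contact_force: [-1.1, -0.8, 5.2]
grip_width: 48.9
grasp_force: 40.9
```

Call:
carry_out --moves '[[[0, 0, 0.006, 0, 0, 0, 0.4], [0, 0, 0.006, 0, 0, 0, 0.4], [0, 0, 0.006, 0, 0, 0, 0.4], [0, 0, 0.01, 0, 0, 0, 0.4], [0, 0, 0.02, 0, 0, 0, 0.4], [0, 0, 0.02, 0, 0, 0, 0.4], [0, 0, 0.02, 0, 0, 0, 0.4], [0, 0, 0.02, 0, 0, 0, 0.4], [0, -0.01, 0.002, 0, 0, 0, 0.4], [0, -0.02, 0, 0, 0, 1, 0.4]]]'

```text
t: 5.95
eef_pos: [450.0, 162.8, 342.5]
tcp_rot: [-179.9, -0.1, -14.4]
contact_force: [-0.4, -0.5, -1.4]
grip_width: 49.5
grasp_force: 41.7
```

Call:
carry_out --moves '[[[0, -0.035, 0, 0, 0, 2, 0.4], [0, -0.035, 0, 0, 0, 2, 0.4], [0, -0.035, 0, 0, 0, 2, 0.4], [0, -0.035, 0, 0, 0, 2, 0.4], [0, -0.035, 0, 0, 0, 2, 0.4], [0, -0.035, 0, 0, 0, 2, 0.4], [0, -0.035, 0, 0, 0, 2, 0.4], [0, -0.035, 0, 0, 0, 2, 0.4], [0, -0.03, 0, 0, 0, 2, 0.4], [0, -0.01, 0, 0, 0, 0.5, 0.4]]]'

```text
t: 6.95
eef_pos: [449.0, -161.5, 341.0]
tcp_rot: [180.0, 0.1, 3.8]
contact_force: [-0.4, 1.0, -1.2]
grip_width: 49.1
grasp_force: 41.7
```

Call:
carry_out --moves '[[[0, 0, 0, 0, 0, 0, 0.4], [0, 0, 0, 0, 0, 0, 0.4], [0, 0, 0, 0, 0, 0, 0.4], [0, 0, 0, 0, 0, 0, 0.4], [0, 0, 0, 0, 0, 0, 0.4], [0, 0, 0, 0, 0, 0, 0.4], [0, 0, 0, 0, 0, 0, 0.4], [0, 0, 0, 0, 0, 0, 0.4], [0, 0, 0, 0, 0, 0, 0.4], [0, 0, 0, 0, 0, 0, 0.4]]]'

```text
t: 7.95
eef_pos: [450.2, -157.7, 341.7]
tcp_rot: [180.0, -0.0, 4.0]
contact_force: [-0.6, 0.2, -1.0]
grip_width: 49.5
grasp_force: 41.7
```

```bash
python3 - <<'E'
from h import *
s=r.sense();print(s['t'],s['eef_pos'],s['tcp_rot'],s['contact_force'],s['grip_width'])
im=r.capture('wrist'); cv2.imwrite('pics/w3.png',im);print(r.sense()['eef_pos'])
E
```

```text
7.95 [ 450.18360133 -157.69632217  341.70707244] [ 1.79998545e+02 -2.02608054e-03  3.96966641e+00] [-0.60771279  0.17199258 -0.97730224] 49.46212074432512
[ 450.19477782 -157.67570364  341.70043515]
```

View pics/w3.png

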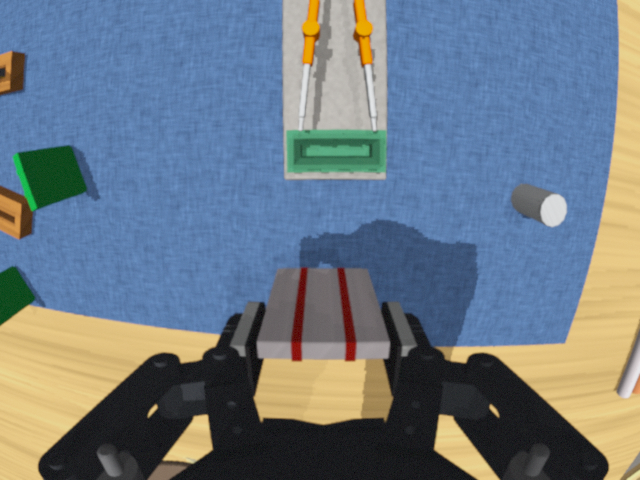

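The wrist picture shows the gauge held squarely, its top centred at about (323,350). The slot block spans (288..386, 130..172), the ribs are at (311,29) and (364,29), and the near plate edge runs (284..386, 178).

```bash
python3 - <<'E'
from h import *
im=cv2.imread('pics/w3.png'); hsv=cv2.cvtColor(im,cv2.COLOR_BGR2HSV)
g=cv2.inRange(hsv,(60,80,30),(90,255,255))[120:185,275:400]
for y in range(0,65,3):
    xs=np.nonzero(g[y])[0]; 
    if len(xs): print(y+120,xs.min()+275,xs.max()+275, im[y+120,337], im[y+120,292])
o=cv2.inRange(hsv,(5,150,120),(25,255,255))
o=cv2.morphologyEx(o,cv2.MORPH_OPEN,np.ones((11,11)));n,l,st,c=cv2.connectedComponentsWithStats(o[:60])
print(c[1:],st[1:])
print('ribs',at_z('wrist',c[1:],67))
print('plate',at_z('wrist',[[284,178.5],[386,178.5]],10))
print('far edge',at_z('wrist',[[287,130],[386,130]],43))
print('gauge top',at_z('wrist',[[258,343],[388,343],[388,358],[258,358]],196.5))
print('gauge foot',at_z('wrist',[[277,268],[370,268]],116.5))
E
```

```text
132 287 385 [132 171  92] [137 176  94]
135 287 385 [122 160  84] [130 170  91]
138 287 385 [ 94 129  64] [122 162  83]
141 287 385 [71 98 45] [120 157  81]
144 287 386 [ 77 105  54] [118 155  81]
147 287 386 [120 157  84] [116 155  80]
150 287 386 [131 170  89] [114 153  78]
153 287 385 [129 172  91] [117 154  78]
156 287 385 [ 87 118  59] [117 155  81]
159 288 385 [ 91 121  62] [116 156  82]
162 288 385 [ 91 122  63] [117 155  81]
165 288 385 [110 149  75] [116 154  81]
168 288 385 [115 153  81] [125 165  84]
171 288 384 [132 164 106] [135 171 104]
[[362.63865546  26.34453782]
 [310.34241245  30.19066148]
 [  5.5         57.5       ]] [[356  18  15  17 238]
 [304  21  14  20 257]
 [  0  56  12   4  48]]
ribs [[ 600.8330497  -173.28867574]
 [ 595.26346363 -139.84225332]
 [ 599.67341702  123.22253006]]
plate [[ 487.56507582 -123.6749152 ]
 [ 493.71801745 -206.80421708]]
far edge [[ 527.32841624 -127.08780296]
 [ 532.79572035 -197.53918298]]
gauge top [[ 452.88413089 -134.19728856]
 [ 456.21309159 -181.59699886]
 [ 449.49000663 -182.63571088]
 [ 446.08032432 -134.10495409]]
gauge foot [[ 451.38333359 -132.1218158 ]
 [ 455.04346721 -184.36521326]]
```

Call:
carry_out --moves '[[[0.016, -0.001, 0, 0, 0, 0.4, 0.4], [0.016, -0.001, 0, 0, 0, 0, 0.4], [0.016, -0.001, 0, 0, 0, 0, 0.4], [0.0156, -0.0024, 0, 0, 0, 0, 0.4], [0, 0, -0.012, 0, 0, 0, 0.4], [0, 0, -0.02, 0, 0, 0, 0.4], [0, 0, -0.02, 0, 0, 0, 0.4], [0, 0, -0.01, 0, 0, 0, 0.4], [0, 0, 0, 0, 0, 0, 0.4], [0, 0, 0, 0, 0, 0, 0.4]]]'

```text
t: 9.0
eef_pos: [513.8, -163.0, 279.9]
tcp_rot: [-180.0, -0.0, 4.4]
contact_force: [-0.2, 0.4, -0.1]
grip_width: 49.0
grasp_force: 41.7
```

Call:
carry_out --moves '[[[0, 0, 0, 0, 0, 0, 0.4], [0, 0, 0, 0, 0, 0, 0.4], [0, 0, 0, 0, 0, 0, 0.4], [0, 0, 0, 0, 0, 0, 0.4], [0, 0, 0, 0, 0, 0, 0.4], [0, 0, 0, 0, 0, 0, 0.4], [0, 0, 0, 0, 0, 0, 0.4], [0, 0, 0, 0, 0, 0, 0.4], [0, 0, 0, 0, 0, 0, 0.4], [0, 0, 0, 0, 0, 0, 0.4]]]'

```text
t: 10.0
eef_pos: [513.8, -163.0, 279.7]
tcp_rot: [-180.0, 0.0, 4.4]
contact_force: [1.5, -0.7, -0.5]
grip_width: 48.7
grasp_force: 41.7
```

```bash
python3 - <<'E'
from h import *
s=r.sense();print(s['t'],s['eef_pos'],s['tcp_rot'],s['contact_force'],s['grip_width'])
im=r.capture('wrist'); cv2.imwrite('pics/w4.png',im)
t=r.capture('scene'); cv2.imwrite('pics/s4.png',t)
a=np.vstack([cv2.resize(im[60:400,200:460],(520,680))])
b=cv2.resize(t[170:330,190:320],(520,640),interpolation=2)
c=np.zeros((680,1040,3),np.uint8);c[:,:520]=a;c[:640,520:]=b
cv2.imwrite('pics/c4.png',cv2.resize(c,(790,516)))
E
```

```text
10.0 [ 513.77889407 -163.04274224  279.67444361] [-1.79999946e+02  2.59444366e-03  4.37544689e+00] [ 1.45144949 -0.658858   -0.5009953 ] 48.66591845835807
```

View pics/c4.png

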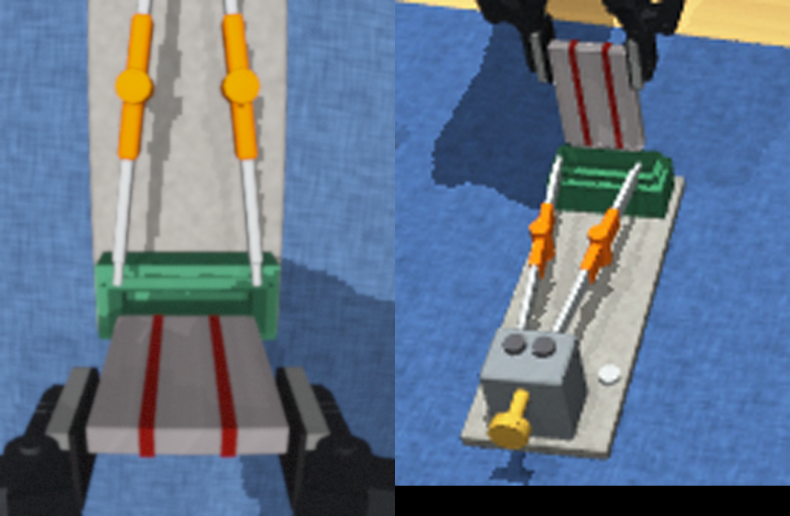

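Left half of the crop: the gauge foot is just above and behind the mouth, the ribs are at wrist px (287,117) and (358,117), and the far block edge is at row 227. Right half: the gauge is upright over the green block.

```bash
python3 - <<'E'
from h import *
f=lambda x,y:[200+x*1040/790/2,60+y*680/516/2]
u=np.array([np.cos(np.radians(4.4)),np.sin(np.radians(4.4))])
rb=at_z('wrist',[f(133,87),f(240,87)],67);fe=at_z('wrist',[f(97,254),f(278,254)],43)
ft=at_z('wrist',[f(117,316),f(255,316)],53.8);gt=at_z('wrist',[f(88,430),f(287,430),f(287,452),f(88,452)],133.8)
print(rb,fe,ft,gt)
print('slot',rb.mean(0)-85*u,fe.mean(0)-16*u,'gauge',ft.mean(0)-4*u,gt.mean(0))
for a in(rb,fe,ft,gt[:2]): d=a[1]-a[0];print(np.degrees(np.arctan2(d[0],-d[1])))
E
```

```text
[[ 597.20163984 -140.04571555]
 [ 599.79632065 -173.82280989]] [[ 534.70049559 -127.69752281]
 [ 539.99198414 -196.28901995]] [[ 514.36332729 -137.45627748]
 [ 518.31532583 -188.63164226]] [[ 515.69053639 -139.44314237]
 [ 519.39218715 -187.49204017]
 [ 512.85982058 -188.55643576]
 [ 509.07358246 -139.3987971 ]]
slot [ 513.7494963  -163.45538011] [ 521.39339583 -163.22077583] gauge [ 512.35111555 -163.35083598] [ 514.25403165 -163.72260385]
4.392706720194011
4.411343527652672
4.415880959173537
4.405322027813435
```

Call:
carry_out --moves '[[[0, 0, -0.004, 0, 0, 0, 0.4], [0, 0, -0.004, 0, 0, 0, 0.4], [0, 0, -0.003, 0, 0, 0, 0.4], [0, 0, -0.003, 0, 0, 0, 0.4], [0, 0, -0.003, 0, 0, 0, 0.4], [0, 0, -0.003, 0, 0, 0, 0.4], [0, 0, -0.003, 0, 0, 0, 0.4], [0, 0, -0.002, 0, 0, 0, 0.4], [0, 0, 0, 0, 0, 0, 0.4], [0, 0, 0, 0, 0, 0, 0.4]]]'

```text
t: 11.1
eef_pos: [513.8, -163.0, 254.7]
tcp_rot: [180.0, -0.0, 4.4]
contact_force: [-0.7, 0.6, -0.5]
grip_width: 49.1
grasp_force: 41.7
```

Call:
carry_out --moves '[[[0, 0, -0.003, 0, 0, 0, 0.4], [0, 0, -0.003, 0, 0, 0, 0.4], [0, 0, -0.003, 0, 0, 0, 0.4], [0, 0, -0.002, 0, 0, 0, 0.4], [0, 0, -0.001, 0, 0, 0, 0.4], [0, 0, -0.001, 0, 0, 0, 0.4], [0, 0, -0.0005, 0, 0, 0, 0.4], [0, 0, 0, 0, 0, 0, 0.4], [0, 0, 0, 0, 0, 0, 0.4], [0, 0, 0, 0, 0, 0, 0.4]]]'

```text
t: 12.1
eef_pos: [513.8, -163.1, 241.3]
tcp_rot: [180.0, -0.0, 4.4]
contact_force: [1.4, -0.0, -0.7]
grip_width: 48.9
grasp_force: 41.7
```

Call:
carry_out --moves '[[[0, 0, -0.001, 0, 0, 0, 0.4], [0, 0, 0, 0, 0, 0, 0.4], [0, 0, 0, 0, 0, 0, 0.6], [0, 0, 0, 0, 0, 0, 0.7], [0, 0, 0, 0, 0, 0, 0.85], [0, 0, 0, 0, 0, 0, 0.85], [0, 0, 0.005, 0, 0, 0, 0.85], [0, 0, 0.01, 0, 0, 0, 0.85], [0, 0, 0.015, 0, 0, 0, 0.85], [0, 0, 0.02, 0, 0, 0, 0.85]]]'

```text
t: 13.1
eef_pos: [513.6, -163.0, 290.9]
tcp_rot: [-180.0, 0.0, 4.4]
contact_force: [-0.4, 0.0, -0.1]
grip_width: 72.4
grasp_force: 0.0
```

Call:
carry_out --moves '[[[0, 0, 0.02, 0, 0, 0, 0.85], [0.014, 0.001, 0.01, 0, 0, 0, 0.85], [0.014, 0.001, 0, 0, 0, 0, 0.85], [0.014, 0.001, 0, 0, 0, 0, 0.85], [0.014, 0.001, 0, 0, 0, 0, 0.85], [0.014, 0.001, 0, 0, 0, 0, 0.85], [0.015, 0.0015, 0, 0, 0, 0, 0.85], [0, 0, 0, 0, 0, 0, 0.85], [0, 0, 0, 0, 0, 0, 0.85], [0, 0, 0, 0, 0, 0, 0.85]]]'

```text
t: 14.1
eef_pos: [598.1, -156.7, 320.4]
tcp_rot: [180.0, 0.0, 4.4]
contact_force: [-0.8, -0.3, 0.8]
grip_width: 72.6
grasp_force: 0.0
```

```bash
python3 - <<'E'
from h import *
s=r.sense();print(s['t'],s['eef_pos'],s['tcp_rot'],s['contact_force'],s['grip_width'])
im=r.capture('wrist'); t=r.capture('scene'); p=r.capture('top'); cv2.imwrite('pics/w5.png',im); cv2.imwrite('pics/s5.png',t); cv2.imwrite('pics/t5.png',p)
c=np.zeros((590,790,3),np.uint8)
c[:,:395]=cv2.resize(im[80:480,190:458],(395,590)); c[:590,395:]=cv2.resize(t[180:300,210:290],(395,590),interpolation=2)
cv2.imwrite('pics/c5.png',c)
E
```

```text
14.1 [ 598.10980409 -156.74357699  320.4452518 ] [1.79986904e+02 2.79166780e-02 4.36096245e+00] [-0.77594662 -0.27163745  0.77220885] 72.55061077241658
```

View pics/c5.png

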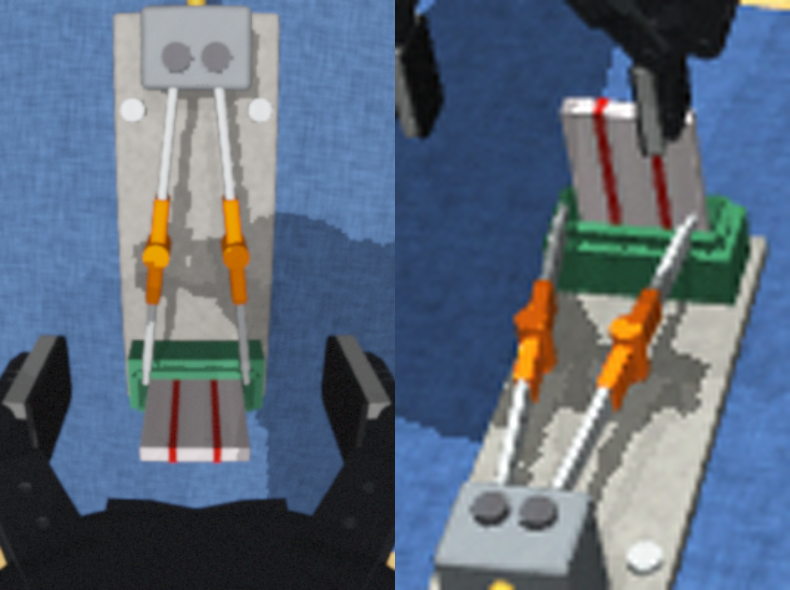

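The gauge stands upright in the slot with both red lines visible, and the fingers are clear of it. I'll check its top height and the rib midpoint by numbers.

```bash
python3 - <<'E'
from h import *
f=lambda x,y:[190+x*268/395,80+y*400/590]
u=np.array([np.cos(np.radians(4.4)),np.sin(np.radians(4.4))]);v=np.array([-u[1],u[0]])
for z in(92,95,98):
    a=at_z('wrist',[f(141,448),f(249,448),f(249,461),f(141,461)],z);print(z,a.mean(0),np.hypot(*(a[1]-a[0])),np.hypot(*(a[2]-a[3])))
rb=at_z('wrist',[f(156,256),f(236,256)],67);print('ribs',rb,rb.mean(0),np.hypot(*(rb[1]-rb[0])))
e=r.sense()['eef_pos'][:2];d=rb.mean(0)-e;print('need',d,d@u,d@v)
E
```

```text
92 [ 512.54428403 -163.45390239] 49.15204788366565 49.97888459386838
95 [ 515.02974787 -163.27116504] 48.405574121719866 49.219853635708915
98 [ 517.51521171 -163.0884277 ] 47.65910035977411 48.46082267754942
ribs [[ 598.93117121 -140.04164227]
 [ 601.56060339 -174.35253058]] [ 600.2458873  -157.19708643] 34.411494741759974
need [ 1.92788735 -0.39203299] 1.8921289936995185 -0.5387832188047671
```

Call:
carry_out --moves '[[[0.001, 0, -0.01, 0, 0, 0, 0.85], [0, 0, -0.02, 0, 0, 0, 0.85], [0, 0, -0.02, 0, 0, 0, 0.85], [0, 0, -0.02, 0, 0, 0, 0.85], [0, 0, -0.015, 0, 0, 0, 0.85], [0, 0, -0.01, 0, 0, 0, 0.85], [0, 0, -0.01, 0, 0, 0, 0.85], [0, 0, -0.005, 0, 0, 0, 0.85], [0, 0, 0, 0, 0, 0, 0.7], [0, 0, 0, 0, 0, 0, 0.7]]]' --squeeze 20

```text
t: 15.25
eef_pos: [600.1, -156.5, 210.7]
tcp_rot: [180.0, -0.0, 4.4]
contact_force: [-0.2, 0.3, -0.1]
grip_width: 59.7
grasp_force: 0.0
```

Call:
carry_out --moves '[[[0, 0, 0, 0, 0, 0, 0.65], [0, 0, 0, 0, 0, 0, 0.62], [0, 0, 0, 0, 0, 0, 0.59], [0, 0, 0, 0, 0, 0, 0.56], [0, 0, 0, 0, 0, 0, 0.53], [0, 0, 0, 0, 0, 0, 0.5], [0, 0, 0, 0, 0, 0, 0.5], [0, 0, 0, 0, 0, 0, 0.5], [0, 0, 0, 0, 0, 0, 0.5], [0, 0, 0, 0, 0, 0, 0.5]]]'

```text
t: 16.25
eef_pos: [599.8, -156.6, 210.3]
tcp_rot: [180.0, -0.0, 4.4]
contact_force: [-2.8, 0.3, 4.9]
grip_width: 42.6
grasp_force: 3.0
```

Call:
carry_out --moves '[[[0, 0, 0, 0, 0, 0, 0.48], [0, 0, 0, 0, 0, 0, 0.46], [0, 0, 0, 0, 0, 0, 0.44], [0, 0, 0, 0, 0, 0, 0.42], [0, 0, 0, 0, 0, 0, 0.4], [0, 0, 0, 0, 0, 0, 0.38], [0, 0, 0, 0, 0, 0, 0.37], [0, 0, 0, 0, 0, 0, 0.36], [0, 0, 0, 0, 0, 0, 0.36], [0, 0, 0, 0, 0, 0, 0.36]]]'

```text
t: 17.25
eef_pos: [599.7, -156.6, 210.5]
tcp_rot: [180.0, 0.0, 4.4]
contact_force: [-2.8, -0.2, 8.0]
grip_width: 31.0
grasp_force: 5.7
```

```bash
python3 - <<'E'
from h import *
s=r.sense();print(s['t'],s['eef_pos'],s['contact_force'],s['grip_width'],s['grasp_force'])
im=r.capture('wrist'); t=r.capture('scene'); cv2.imwrite('pics/w6.png',im); cv2.imwrite('pics/s6.png',t)
c=np.zeros((590,790,3),np.uint8)
c[:,:395]=cv2.resize(im[240:440,255:389],(395,590),interpolation=2); c[:590,395:]=cv2.resize(t[180:300,210:290],(395,590),interpolation=2)
cv2.imwrite('pics/c6.png',c)
E
```

```text
17.25 [ 599.72305653 -156.59678208  210.53146546] [-2.7830999  -0.21294921  7.98500492] 31.01937889188236 5.735424309968948
```

View pics/c6.png

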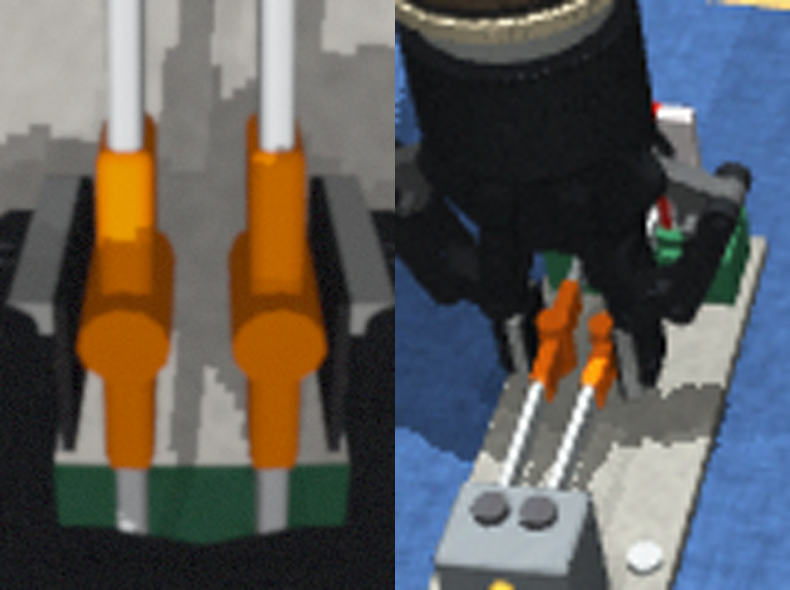

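Left half of the crop: both ribs lie between the pads, with rib tops at about crop (124,344) and (280,344), evenly closed. Right half: the gauge is still in its slot. I'll close slightly more and check the numbers.

Call:
carry_out --moves '[[[0, 0, 0, 0, 0, 0, 0.355], [0, 0, 0, 0, 0, 0, 0.35], [0, 0, 0, 0, 0, 0, 0.35], [0, 0, 0, 0, 0, 0, 0.35], [0, 0, 0, 0, 0, 0, 0.35], [0, 0, 0, 0, 0, 0, 0.35], [0, 0, 0, 0, 0, 0, 0.35], [0, 0, 0, 0, 0, 0, 0.35], [0, 0, 0, 0, 0, 0, 0.35], [0, 0, 0, 0, 0, 0, 0.35]]]'

```text
t: 18.35
eef_pos: [599.7, -156.6, 210.6]
tcp_rot: [180.0, 0.0, 4.4]
contact_force: [-3.5, -0.6, 7.5]
grip_width: 30.0
grasp_force: 5.9
```

```bash
python3 - <<'E'
from h import *
g=lambda x,y:[255+x*134/395,240+y*200/590]
a=at_z('wrist',[g(124,344),g(280,344)],67);print('at .36 rib dist',np.hypot(*(a[1]-a[0])))
im=r.capture('wrist');cv2.imwrite('pics/w7.png',im);s=r.sense();print(s['t'],s['grip_width'],s['grasp_force'])
for n in('pics/w6.png','pics/w7.png'):
    i=cv2.imread(n);h=cv2.cvtColor(i,cv2.COLOR_BGR2HSV)
    # arm strip (white) columns above pads, row-wise centres; rib outer/inner columns
    o=cv2.inRange(h,(5,150,90),(25,255,255))
    for y in(354,357,360):
        x=np.nonzero(o[y,255:389])[0]+255; L=x[x<323];R=x[x>323];w=at_z('wrist',[[L.min()-.5,y],[L.max()+.5,y],[R.min()-.5,y],[R.max()+.5,y]],67)
        print(n,y,L.min(),L.max(),R.min(),R.max(),[round(float(np.hypot(*(w[j]-w[0]))),1) for j in(1,2,3)])
E
```

```text
at .36 rib dist 19.28493820586994
18.4 30.030718602087273 5.923645421862602
pics/w6.png 354 281 311 334 364 [11.3, 19.3, 30.6]
pics/w6.png 357 281 311 334 365 [11.4, 19.4, 31.1]
pics/w6.png 360 282 311 334 365 [11.0, 19.1, 30.9]
pics/w7.png 354 282 313 333 363 [11.7, 18.5, 29.8]
pics/w7.png 357 282 313 333 364 [11.7, 18.6, 30.3]
pics/w7.png 360 283 312 333 363 [11.0, 18.4, 29.8]
```

The rib centres are 18.5 mm apart, which is the marked gap, and the pads push with 5.9 N. I'll hold once more, then hand in.

Call:
carry_out --moves '[[[0, 0, 0, 0, 0, 0, 0.35], [0, 0, 0, 0, 0, 0, 0.35], [0, 0, 0, 0, 0, 0, 0.35], [0, 0, 0, 0, 0, 0, 0.35], [0, 0, 0, 0, 0, 0, 0.35], [0, 0, 0, 0, 0, 0, 0.35], [0, 0, 0, 0, 0, 0, 0.35], [0, 0, 0, 0, 0, 0, 0.35], [0, 0, 0, 0, 0, 0, 0.35], [0, 0, 0, 0, 0, 0, 0.35]]]'

```text
t: 19.4
eef_pos: [599.7, -156.6, 210.6]
tcp_rot: [180.0, 0.0, 4.4]
contact_force: [-3.0, -0.5, 7.0]
grip_width: 30.0
grasp_force: 5.9
```

```bash
python3 -c "
from rig import r
s=r.sense();print(s['t'],s['grip_width'],s['grasp_force']);print(r.job_done())"
```

```text
19.4 30.03895879792847 5.923635587096214
the job is handed in; nothing more can be done
None
```

The red-lined gauge is home in the stand's slot and let go, and the arm is holding the tweezers steady at about the 20 mm gap (30.0 mm over the ribs, 5.9 N on the pads); I handed the job in at 19.4 s and no verdict came back.

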